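# Salt for the order from behind the sauce bottles

### The arm

A 6-joint arm with a two-finger parallel gripper is mounted at the origin on a cart in front of the work surface, level with it; the furniture and walls round the work are solid. World frame = base frame: x ahead of the robot, y to its left, z up, the work surface at z = 0. Lengths are in m, angles in degrees, forces in N, time in s.
With the tool pointing down it reaches from about 0.3 to 0.75 m from the base axis. Payload 8.5 kg.
Tool frame: the origin (TCP) lies midway between the tips of the shut fingers; the grasp point (between the pads) lies env.tcp_to_grasp behind it (env.tcp_to_grasp is the distance from the TCP to the grasp point, in m); z points along the fingers, y is the line along which they close (so a half turn about z gives the same grasp; the last joint's range is limited). The gripper opens to 85 mm and grips with 20 to 120 N. Pads are 22 mm wide; open, the fingers measure 114 mm over their backs; the gripper's body (76 mm by 85 mm) begins 54 mm behind the grasp point. The pads swing forward as they close: fully open they stand 13 mm farther back than shut.
Start: joints at [-12.336, 21.807, 74.336, -0, 83.858, -12.336], TCP at [0.55, 0, 0.231] pointing down, gripper open.
Joint ranges: [-178.18, 178.18], [-50.72, 133.34], [12.68, 142.11], [-81.47, 261.47], [9.98, 163.14], [-165.26, 165.26]. Speed limits (degrees/s): [136.94, 136.94, 180, 180, 180, 180].

### API

Orientations are given as a 3x3 rotation matrix whose columns are the frame's x, y, z axes.
In Python, from rig import observe, optics, job, env gives the robot as it stands. The module is installed in compiled form; this text tells all that it offers.
- The arm moves only by the shell command python3 -m jog 'ROWS' [FORCE]. ROWS is JSON, a list of rows, each a list of 7 numbers: the turn, a rotation vector about the tool's x, y, z in rad, then the shift along the tool's x, y, z in m, then the opening in per cent of the stroke, from 0 (shut) to 100 (fully open). A call has 1 to 10 rows; each row shifts and turns the commanded pose from where the row before left it, along the tool's axes as they then stand; what a row does not reach is not made up. A row lasts 1/8 s, in which the tool goes at most 62.5 mm and 10.7 degrees, less where a joint would pass 70% of its speed; a pose out of reach is approached as far as the arm can. A call is refused whole if a number of a shift passes 0.0625 or a number of a turn 0.188, either way. A call with a gripper value outside its range is refused whole. The fingers move at their own pace and stop on an object; FORCE is the grip in N (left out, the last holds). Time passes only in rows, so rows that do not move let the fingers close. It gives the time, the measured TCP pose, the force, the opening and the grip force at its end, in the units of the state.
- observe(): the state, without advancing time (a new reading comes with each control period).
- optics.get_image(name): name is "scene" or "side" or "wrist"; returns a dict with "pixels" (420x560x3 uint8, red, green, blue), "mtx" (3x3 intrinsics, pixels), "dist_coeffs" ([k1, k2, p1, p2, k3] as OpenCV has them; the pictures are not rectified), "rvec" (rotation vector, rad) and "tvec" (3), from world to camera coordinates, as OpenCV has them. Camera axes: x right, y down, z forward; pixel columns grow to the right and rows downward; lengths in m; the calibration is good to about 2 mm. A picture is of the moment at which its call begins. There is no depth.
- job.close_job(): hands the job in; it is judged then, once.
The state is a dict: "time_s": time; "q": joint angles; "qvel": joint speeds; "joint_efforts": joint torques, N m; "position": TCP position; "tool_rot": TCP orientation; "ft_force": force on the tool from outside, world axes, zero at the start; "wrist_torque": the same for the moment, N m; "grip_width": finger opening in m; "gripper_force": force on a finger pad.
Only numpy, scipy, OpenCV 4.12 (cv2) and the standard library are available. Lean on these libraries where they do the work, as an engineer would, in place of code of your own. Each camera call takes 0.05 s, during which the arm holds its last target. There are 200 camera calls.

### The job

A customer's order needs the salt shaker, which is boxed in behind the three sauce bottles in the wooden condiment caddy. First stand all three bottles upright on the rubber bar mat, then stand the salt shaker upright inside the round ring on the dark green order tray, and only then put each bottle back upright into the very well of the caddy that it came from, because the crew reach for them without looking. Never let a bottle or the shaker fall over.

Things in the scene. Friction and masses are not known exactly. Their poses are not given: they have to be found in the camera images.
- red_sauce_mid (a point): Centre, half-way up, of the red sauce bottle with a white cap: round, 59 mm across, 187 mm high (this point 93 mm above its foot), z along the bottle, 0.25 to 0.45 kg. Starts in any one of the caddy's wells. Grasp from above round the body, 115 to 155 mm above its foot.
- mustard_mid (a point): Centre, half-way up, of the all-yellow squeeze bottle with a cone nozzle: round, 55 mm across, 162 mm high (this point 81 mm above its foot), z along the bottle, 0.18 to 0.33 kg. Starts in any one of the caddy's wells. The body is straight up to 126 mm: grasp it from above, 100 to 120 mm above its foot.
- mayo_mid (a point): Centre, half-way up, of the all-white squeeze bottle with a cone nozzle: round, 55 mm across, 162 mm high (this point 81 mm above its foot), z along the bottle, 0.18 to 0.33 kg. Starts in any one of the caddy's wells. The body is straight up to 126 mm: grasp it from above, 100 to 120 mm above its foot.
- salt_mid (a point): Centre, half-way up, of the white salt shaker: faceted body 40 mm across, 81 mm high (this point 40 mm above its foot), z up, 0.13 kg. Grasp the body 38 to 50 mm above its foot. It starts in the caddy among the three bottles, too close to them for a gripper to come down over it.
- caddy: Pale wooden caddy, fixed, 205 mm wide (y), 135 mm deep; origin under its middle on the worktop, x to its back (away from the robot within 0.4 rad). Three round wells, 76 mm across inside, walls 22 mm high, at (-35, 0), (13, 63), (13, -63) mm; the salt starts at (30, 0) mm, a 20 mm high steel rail behind it. All floors are 4 mm above the worktop.
- bar_mat: Dark ribbed rubber bar mat, fixed, 280 mm long (its x), 120 mm wide (its y), 6 mm thick; origin under its middle on the worktop. It lies left or right of the caddy, the order tray on the other side. Room for the three bottles in a row along x, 88 mm apart.
- tray_ring (a point): Centre of the floor (white disc) in the raised ring on the fixed dark green order tray; floor 4 mm above the worktop, ring 61 mm across inside, its top 13 mm above the worktop. Axes as the tray's: 280 mm long (x), 180 mm wide (y), rim 14 mm high, its middle at (-75, -30) mm from here. Wrapped cutlery and a small black cup lie on the tray.

How it is judged (in metres and radians):
On the way, in this order (a step that is already met when the one before it is completed fails the run):
1. all three sauce bottles stand upright on the bar mat while the salt shaker is still in its place in the caddy (x of red_sauce_mid in the frame of bar_mat between -0.14 and 0.14 m and y of red_sauce_mid in the frame of bar_mat between -0.06 and 0.06 m and z of red_sauce_mid in the frame of bar_mat below 0.1055 m and angle between each of red_sauce_mid, mustard_mid, mayo_mid's own z axis and vertical below 0.12 rad and x of mustard_mid in the frame of bar_mat between -0.14 and 0.14 m and y of mustard_mid in the frame of bar_mat between -0.06 and 0.06 m and z of each of mustard_mid, mayo_mid in the frame of bar_mat below 0.093 m and x of mayo_mid in the frame of bar_mat between -0.14 and 0.14 m and y of mayo_mid in the frame of bar_mat between -0.06 and 0.06 m and distance of salt_mid from where it was at the start of the episode below 0.02 m), for 0.2 s.
2. the salt shaker stands upright in the ring of the order tray while the three bottles still stand on the mat (x of red_sauce_mid in the frame of bar_mat between -0.14 and 0.14 m and y of red_sauce_mid in the frame of bar_mat between -0.06 and 0.06 m and z of red_sauce_mid in the frame of bar_mat below 0.1055 m and angle between each of red_sauce_mid, mustard_mid, mayo_mid's own z axis and vertical below 0.12 rad and x of mustard_mid in the frame of bar_mat between -0.14 and 0.14 m and y of mustard_mid in the frame of bar_mat between -0.06 and 0.06 m and z of each of mustard_mid, mayo_mid in the frame of bar_mat below 0.093 m and x of mayo_mid in the frame of bar_mat between -0.14 and 0.14 m and y of mayo_mid in the frame of bar_mat between -0.06 and 0.06 m and horizontal distance between salt_mid and tray_ring below 0.014 m and z of salt_mid in the frame of tray_ring below 0.046 m and angle between salt_mid's own z axis and vertical below 0.1 rad), for 0.2 s.
At the end, for the whole second after the job is handed in: The salt shaker stands upright (within 0.1 rad) on the tray floor inside the ring (axis within 14 mm of its centre); each of the three bottles stands upright (within 0.08 rad) on the floor of the well it started in (centre within 16 mm of where it was at the start); all are released and at rest (horizontal distance between salt_mid and tray_ring below 0.014 m and z of salt_mid in the frame of tray_ring below 0.046 m and angle between salt_mid's own z axis and vertical below 0.1 rad and linear speed of each of salt, red_sauce, mustard, mayo below 0.02 m/s and distance of each of red_sauce_mid, mustard_mid, mayo_mid from where it was at the start of the episode below 0.016 m and angle between each of red_sauce_mid, mustard_mid, mayo_mid's own z axis and vertical below 0.08 rad); the robot touches nothing.
It fails at once if a bottle or the salt shaker falls over (tilts more than 0.7 rad) (angle between any of red_sauce_mid, mustard_mid, mayo_mid, salt_mid's own z axis and vertical above 0.7 rad).
It also fails if it takes over 144 s, if anything falls off the work surface, if the arm or the gripper's body presses on something with over 40 N, if the wrist force passes 120 N, or if a joint passes its speed limit or range.

## Working session

There is one attempt and no reset: what is moved stays moved. The work goes in short steps, Python scripts to look and compute and a shell command to move; the robot and the scene stay as the last step left them, time stands still between calls to the robot, and variables do not carry over. Pictures are saved under pics/ and viewed, at most 14 in all, crops included, and the job is handed in when it is done.

```bash
mkdir -p pics
cat > h.py <<'E'
import numpy as np, cv2
from rig import observe, optics, job, env
def snap(n,f=None):
    d=optics.get_image(n)
    if f: cv2.imwrite('pics/'+f, cv2.cvtColor(d['pixels'],cv2.COLOR_RGB2BGR))
    np.savez(''+n+'.npz',**{k:np.array(v) for k,v in d.items()})
    return d
def load(n): return dict(np.load(''+n+'.npz'))
def ray2z(d,uv,z):
    p=cv2.undistortPoints(np.array(uv,float).reshape(-1,1,2),d['mtx'],d['dist_coeffs']).reshape(-1,2)
    R,_=cv2.Rodrigues(np.array(d['rvec'],float)); t=np.array(d['tvec'],float).ravel()
    c=-R.T@t; v=np.c_[p,np.ones(len(p))]@R
    z=np.broadcast_to(z,len(p)); s=(z-c[2])/v[:,2]
    return c+s[:,None]*v
def proj(d,P):
    return cv2.projectPoints(np.array(P,float).reshape(-1,1,3),np.array(d['rvec'],float),np.array(d['tvec'],float),np.array(d['mtx'],float),np.array(d['dist_coeffs'],float))[0].reshape(-1,2)
E
python3 - <<'E'
from h import *
for n in ['scene','side','wrist']: snap(n,n+'0.png')
s=observe(); print(s, env.tcp_to_grasp)
E
```

```text
{'time_s': 0.15, 'q': array([-1.23357637e+01,  2.18315560e+01,  7.43695155e+01,  1.89021748e-03,
        8.38563831e+01, -1.23340542e+01]), 'qvel': array([-0.06695092, -0.15286033, -0.22170618, -0.13007467,  0.0004061 ,
       -0.04790242]), 'joint_efforts': array([ 1.94521621e-03, -4.48624384e+01, -2.31344014e+01, -1.86937300e-04,
        3.77541786e-03, -1.65174959e-05]), 'position': array([5.49803871e-01, 4.93705834e-05, 2.30889899e-01]), 'tool_rot': array([[ 3.35035415e-05,  9.99999526e-01, -9.72612719e-04],
       [ 9.99999969e-01, -3.32640249e-05,  2.46276156e-04],
       [ 2.46243687e-04, -9.72620941e-04, -9.99999497e-01]]), 'ft_force': array([0.85459095, 0.24655867, 1.11646112]), 'wrist_torque': array([-0.0200147 , -0.01681496,  0.00097417]), 'gripper_force': 0.0, 'grip_width': 0.08526419876168831} 0.0187
```

View pics/scene0.png

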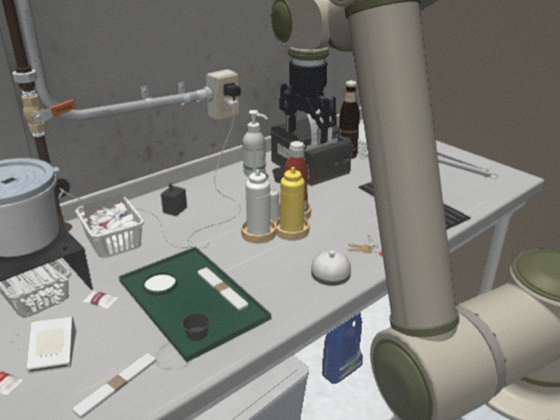

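View pics/side0.png

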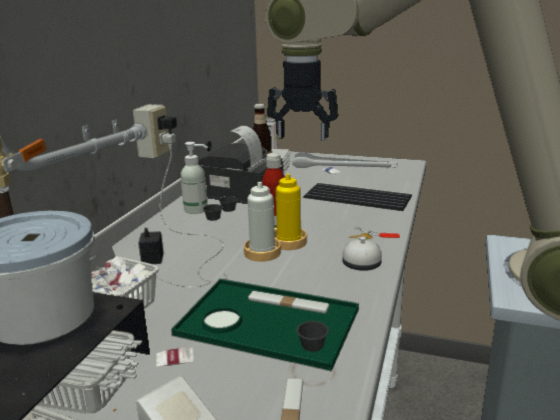

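View pics/wrist0.png

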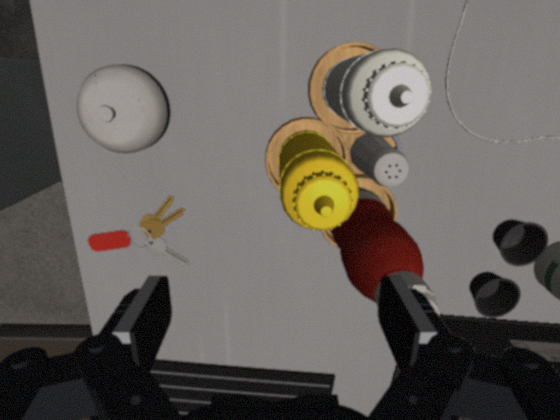

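The wrist view shows mustard in the front well (nozzle 325,208), mayo in the left one (403,96), red in the right one and the salt top at (393,168). In the side view the mat spans (304–411, 185–208) on the right and the ring disc is at (222,320). The scene view has the ring disc at (160,284).

Run:
```python
from h import *
S,D,W=load('scene'),load('side'),load('wrist')
def tri(obs):
    from scipy.optimize import least_squares
    f=lambda P: np.concatenate([(proj(d,P)[0]-np.array(uv)) for d,uv in obs])
    r=least_squares(f,[.55,.05,.1]); return r.x.round(4), r.fun.round(1)
print('must',tri([(S,(292,171)),(D,(287,179)),(W,(325,209))]))
print('mayo',tri([(S,(258,172)),(D,(260,185)),(W,(404,96))]))
print('salt',ray2z(W,[(393,168)],.085))
print('mustw',ray2z(W,[(325,209),(404,96)],.166))
print('red',tri([(S,(296,145)),(D,(275,156))]))
print('ring',ray2z(D,[(222,320)],.004),ray2z(S,[(160,284)],.004))
# disc segmentation
for n,d,c in (('D',D,(222,320)),('S',S,(160,284))):
    g=d['pixels'].min(2); l,lab=cv2.connectedComponents((g>150).astype('uint8')); k=lab[c[1],c[0]]
    ys,xs=np.where(lab==k); print(n,len(xs),xs.mean(),ys.mean(),xs.min(),xs.max(),ys.min(),ys.max(),ray2z(d,[(xs.mean(),ys.mean())],.004))
# mat dark seg in side
g=D['pixels'].max(2); l,lab,st,ce=cv2.connectedComponentsWithStats((cv2.morphologyEx((g<75).astype('uint8'),cv2.MORPH_CLOSE,np.ones((5,5)))))
k=lab[196,360]; ys,xs=np.where(lab==k); print(st[k])
q=cv2.approxPolyDP(cv2.convexHull(np.c_[xs,ys]),4,True).reshape(-1,2);print(q, ray2z(D,q,.006).round(3))
# tray
t=[(222,282),(358,292),(335,358),(177,322)];print('tray',ray2z(D,t,.014).round(3))
```

```text
must (array([0.5825, 0.0029, 0.153 ]), array([ 0.3,  0.6,  0.1, -0.6,  0.1, -0.1]))
mayo (array([0.6229, 0.0728, 0.1595]), array([-1.8, -0.1, -1.2, -0.5, -0.6,  0.3]))
salt [[0.64570695 0.01336867 0.085     ]]
mustw [[0.58050387 0.00753682 0.166     ]
 [0.62100323 0.07331386 0.166     ]]
red (array([ 0.6264, -0.0476,  0.1872]), array([ 0.1,  0.4, -0.1, -0.4]))
ring [[0.59973161 0.34370475 0.004     ]] [[0.59808096 0.34450128 0.004     ]]
D 403 221.41935483870967 318.77171215880895 205 238 311 326 [[0.60223441 0.34048933 0.004     ]]
S 370 159.38918918918918 282.47837837837835 145 174 275 290 [[0.60321881 0.34292712 0.004     ]]
[ 304  184  108   27 1628]
[[411 195]
 [402 210]
 [304 197]
 [317 184]] [[ 0.337 -0.354  0.006]
 [ 0.35  -0.238  0.006]
 [ 0.619 -0.266  0.006]
 [ 0.61  -0.379  0.006]]
tray [[0.645 0.238 0.014]
 [0.385 0.205 0.014]
 [0.386 0.405 0.014]
 [0.665 0.383 0.014]]
```

```bash
python3 -c "
import cv2
a=cv2.imread('pics/side0.png')[140:270,220:430]; b=cv2.imread('pics/scene0.png')[130:250,225:480]
import numpy as np
a=cv2.resize(a,(480,297),interpolation=3);b=cv2.resize(b,(631,297),interpolation=3)
cv2.imwrite('pics/c1.png',np.vstack([np.pad(a,((0,0),(0,151),(0,0))),b]))"
```

```text
(no output)
```

View pics/c1.png

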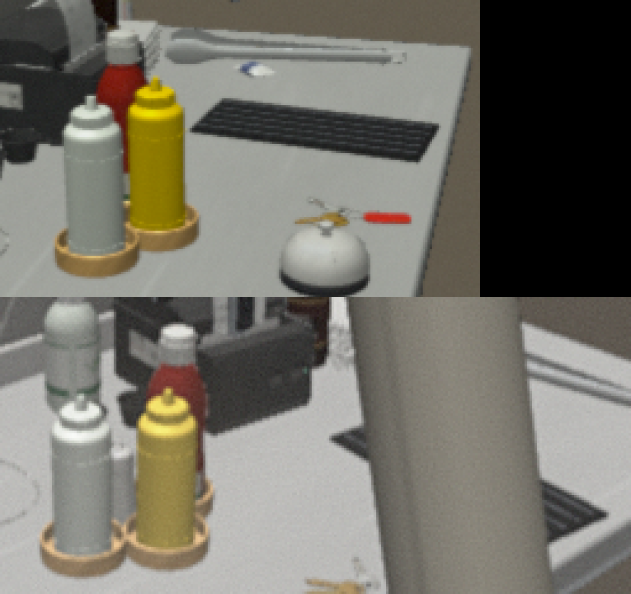

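Run:
```python
from h import *
S,D,W=load('scene'),load('side'),load('wrist')
from scipy.optimize import least_squares
def tri(z,obs):
    f=lambda P: np.concatenate([(proj(d,[*P,z])[0]-np.array(uv)) for d,uv in obs])
    r=least_squares(f,[.55,.05]); return r.x.round(4), r.fun.round(1)
ob=dict(must=(.166,[(S,(292.3,168.5)),(D,(288.5,175.5)),(W,(325,209))]),mayo=(.166,[(S,(258,170)),(D,(259.8,182.5)),(W,(404,96))]),
 red=(.191,[(S,(297,142.5)),(D,(274,154))]),salt=(.085,[(W,(393,168))]))
P={k:tri(*v) for k,v in ob.items()}; print(P)
L=dict(must=(-.035,0),mayo=(.013,.063),red=(.013,-.063),salt=(.03,0))
def f(p):
    c,s=np.cos(p[2]),np.sin(p[2]); return np.concatenate([np.array([p[0]+c*L[k][0]-s*L[k][1],p[1]+s*L[k][0]+c*L[k][1]])-P[k][0] for k in L])
r=least_squares(f,[.6,0,0]);print(r.x.round(4),r.fun.reshape(-1,2).round(4))
for k,i in zip(L,r.fun.reshape(-1,2)): print(k,(P[k][0]+i).round(4))
print('machine',ray2z(D,[(262,200)],0.))
```

```text
{'must': (array([0.5801, 0.0076]), array([-0.8, -1.2, -1.2, -2. , -0.6, -0. ])), 'mayo': (array([0.6208, 0.0732]), array([-1.4, -0.4, -0.2, -0.8, -0.3,  0.1])), 'red': (array([ 0.6299, -0.0531]), array([-0.2,  0.3,  0.1, -0.7])), 'salt': (array([0.6457, 0.0134]), array([0., 0.]))}
[0.6139 0.0099 0.0733] [[-0.0011 -0.0003]
 [ 0.0014  0.0005]
 [ 0.0016  0.0011]
 [-0.0019 -0.0013]]
must [0.579  0.0073]
mayo [0.6222 0.0737]
red [ 0.6315 -0.052 ]
salt [0.6438 0.0121]
machine [[ 0.72927072 -0.23003506  0.        ]]
```

```bash
python3 -m jog '[[0,0,0,-0.026,0.040,0,100],[0,0,0,-0.026,0.041,0,100],[0,0,0,0,0,0,100],[0,0,0,0,0,0,100]]'
python3 - <<'E'
from h import *
snap('wrist','w1.png')
W=load('wrist');print(proj(W,[[.631,-.0525,.191],[.631,-.0525,.1]]))
E
```

```text
time_s: 0.65
position: [0.6306, -0.0517, 0.2309]
tool_rot: [[-0.0, 1.0, -0.001], [1.0, 0.0, 0.0], [0.0, -0.001, -1.0]]
ft_force: [-0.7, -0.0, 0.1]
grip_width: 0.0855
gripper_force: 0.0
[[274.63319247 238.74713828]
 [274.72061286 190.06311379]]
```

View pics/w1.png

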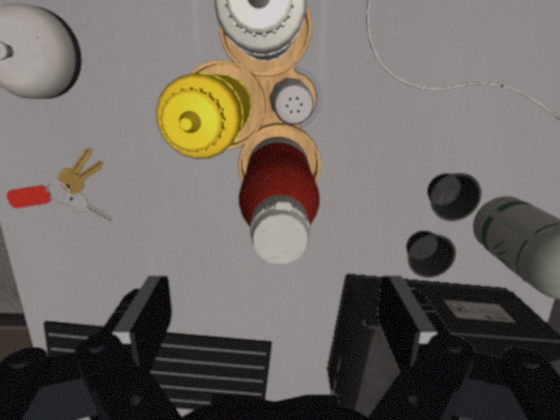

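The cap shows at (280,238), about 5 px right of the prediction, so red is roughly 3 mm further in +x. The mat's edge runs from (45,322) to (270,342), and the machine's corner is at (345,275).

```bash
python3 - <<'E'
from h import *
W=load('wrist');print(ray2z(W,[(280,238),(293,103)],[.191,.085]).round(4),ray2z(W,[(345,275)]*2,[.1,.15]).round(3),'mat',ray2z(W,[(48,322),(271,342)],.006).round(4))
E
python3 -m jog '[[0,0,0,0,0.003,0.03,100],[0,0,0,0,0,0.03,100],[0,0,0,0,0,0.03,100],[0,0,0,0,0,0.016,100],[0,0,0,0,0,0,100],[0,0,0,0,0,0,20],[0,0,0,0,0,0,20],[0,0,0,0,0,0,20],[0,0,0,0,0,0,20],[0,0,0,0,0,0,20]]' 40
```

```text
[[ 0.6339 -0.0521  0.191 ]
 [ 0.645   0.0123  0.085 ]] [[ 0.691 -0.128  0.1  ]
 [ 0.68  -0.099  0.15 ]] mat [[ 0.3557 -0.2482  0.006 ]
 [ 0.6263 -0.2755  0.006 ]]
time_s: 1.95
position: [0.6343, -0.0521, 0.1269]
tool_rot: [[-0.0, 1.0, 0.002], [1.0, 0.0, -0.001], [-0.001, 0.002, -1.0]]
ft_force: [-1.9, -0.3, 6.2]
grip_width: 0.0582
gripper_force: 42.6
```

```bash
python3 -m jog '[[0,0,0,0,0,-0.015,20],[0,0,0,0,0,-0.025,20],[0,0,0,0,-0.015,-0.02,20],[0,0,0,-0.01,-0.020,0,20],[0,0,0,-0.02,-0.019,0,20],[0,0,0,-0.025,-0.010,0,20],[0,0,0,-0.03,0,0,20],[0,0,0,-0.03,0,0,20],[0,0,0,-0.03,0,0,20],[0,0,0,-0.03,0,0,20]]' 40
python3 -m jog '[[0,0,0,-0.03,0,0,20],[0,0,0,-0.03,0,0,20],[0,0,0,-0.025,0,0,20],[0,0,0,-0.013,0,0,20],[0,0,0,0,0,0,20],[0,0,0,0,0,0,20]]' 40
python3 - <<'E'
from h import *
snap('wrist','w2.png'); snap('side','s2.png')
E
```

```text
time_s: 3.2
position: [0.5698, -0.2279, 0.1858]
tool_rot: [[0.0, 1.0, -0.0], [1.0, -0.0, 0.0], [0.0, -0.0, -1.0]]
ft_force: [-1.1, -0.8, -4.2]
grip_width: 0.058
gripper_force: 44.9
time_s: 3.95
position: [0.5701, -0.324, 0.1854]
tool_rot: [[-0.001, 1.0, -0.0], [1.0, 0.001, 0.001], [0.001, -0.0, -1.0]]
ft_force: [0.4, -0.7, -3.9]
grip_width: 0.0585
gripper_force: 44.9
```

View pics/s2.png

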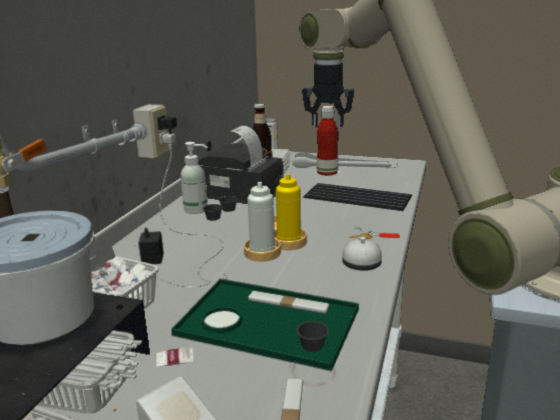

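The red bottle hangs upright, its foot at about (327,175), above the far end of the mat (304–411, 185–208).

```bash
python3 - <<'E'
from h import *
D=load('side'); print(proj(D,[[.57,-.324,.062],[.57,-.324,.006]]).round(0).tolist())
E
python3 -m jog '[[0,0,0,0,0,0.02,20],[0,0,0,0,0,0.02,20],[0,0,0,0,0,0.01,20],[0,0,0,0,0,0.0045,20],[0,0,0,0,0,0,20],[0,0,0,0,0,0,20],[0,0,0,0,0,0.001,20],[0,0,0,0,0,0,20]]' 40
```

```text
[[326.0, 173.0], [326.0, 191.0]]
time_s: 5.05
position: [0.57, -0.325, 0.1299]
tool_rot: [[-0.0, 1.0, 0.0], [1.0, 0.0, -0.0], [-0.0, 0.0, -1.0]]
ft_force: [0.0, 0.1, -5.2]
grip_width: 0.0585
gripper_force: 44.9
```

```bash
python3 -m jog '[[0,0,0,0,0,0.001,20],[0,0,0,0,0,0.001,20],[0,0,0,0,0,0,20],[0,0,0,0,0,0,20]]' 40
```

```text
time_s: 5.55
position: [0.57, -0.3252, 0.1289]
tool_rot: [[0.0, 1.0, 0.001], [1.0, -0.0, -0.001], [-0.001, 0.001, -1.0]]
ft_force: [-2.4, 0.9, 4.8]
grip_width: 0.0581
gripper_force: 45.6
```

```bash
python3 -m jog '[[0,0,0,0,0,0,100],[0,0,0,0,0,0,100],[0,0,0,0,0,0,100],[0,0,0,0,0,0,100],[0,0,0,0,0,-0.02,100],[0,0,0,0,0,-0.04,100],[0,0,0,0,0,-0.04,100],[0,0,0,0.03,0,0,100],[0,0,0,0.05,0.0045,0,100],[0,0,0,0.05,0.0045,0,100]]'
python3 -m jog '[[0,0,0,0.05,0,0,100],[0,0,0,0.05,0,0,100],[0,0,0,0.05,0,0,100],[0,0,0,0.03,0,0,100],[0,0,0,0.022,0,0,100],[0,0,0,0,0,0,100],[0,0,0,0,0,0,100]]'
python3 - <<'E'
from h import *
snap('wrist','w3.png'); snap('side','s3.png')
W=load('wrist');print(proj(W,[[.58,.0075,.166],[.58,.0075,.1]]))
E
```

```text
time_s: 6.8
position: [0.5789, -0.1938, 0.2278]
tool_rot: [[0.001, 1.0, 0.0], [1.0, -0.001, 0.0], [0.0, 0.0, -1.0]]
ft_force: [1.5, 0.8, 0.4]
grip_width: 0.0857
gripper_force: 0.0
time_s: 7.68
position: [0.579, 0.0064, 0.2278]
tool_rot: [[0.0, 1.0, 0.0], [1.0, -0.0, -0.0], [-0.0, 0.0, -1.0]]
ft_force: [0.1, -0.0, -0.4]
grip_width: 0.0854
gripper_force: 0.0
[[275.42112626 220.61827707]
 [275.21119927 188.80087675]]
```

View pics/w3.png

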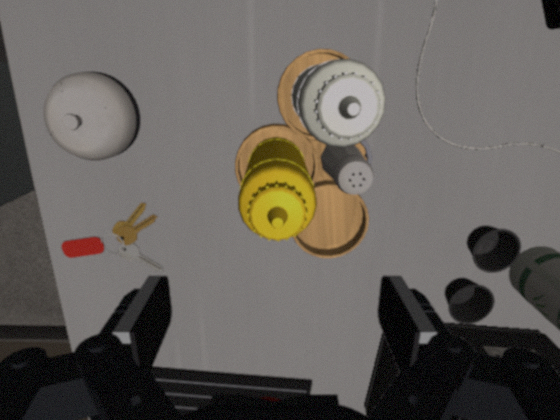

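View pics/s3.png

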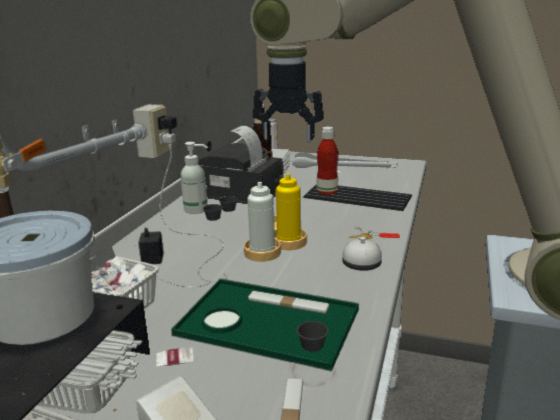

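Red stands upright on the mat at (327,190). The mustard nozzle is at (278,217), within 2 mm of the prediction.

```bash
python3 -m jog '[[0,0,0,0.0015,0.0015,0.03,100],[0,0,0,0,0,0.035,100],[0,0,0,0,0,0.035,100],[0,0,0,0,0,0.022,100],[0,0,0,0,0,0.01,100],[0,0,0,0,0,0,20],[0,0,0,0,0,0,20],[0,0,0,0,0,0,20],[0,0,0,0,0,0,20],[0,0,0,0,0,0,20]]' 40; python3 -m jog '[[0,0,0,0,0,0,20]]'
```

```text
time_s: 9.02
position: [0.581, 0.0083, 0.097]
tool_rot: [[-0.0, 1.0, 0.002], [1.0, 0.0, -0.001], [-0.001, 0.002, -1.0]]
ft_force: [-1.2, 0.4, 7.0]
grip_width: 0.0542
gripper_force: 43.4
time_s: 9.15
position: [0.581, 0.0083, 0.097]
tool_rot: [[-0.0, 1.0, 0.002], [1.0, 0.0, -0.001], [-0.001, 0.002, -1.0]]
ft_force: [-0.8, -0.0, 6.6]
grip_width: 0.0535
gripper_force: 43.4
```

```bash
python3 -m jog '[[0,0,0,0,0,-0.015,20],[0,0,0,0,0,-0.025,20],[0,0,0,0,-0.01,-0.01,20],[0,0,0,-0.015,-0.015,0,20],[0,0,0,-0.03,-0.02,0,20],[0,0,0,-0.035,-0.02,0,20],[0,0,0,-0.035,-0.02,0,20],[0,0,0,-0.035,-0.02,0,20],[0,0,0,-0.035,-0.02,0,20],[0,0,0,-0.035,-0.02,0,20]]' 40
python3 -m jog '[[0,0,0,-0.035,-0.02,0,20],[0,0,0,-0.03,-0.015,0,20],[0,0,0,-0.02,-0.007,0,20],[0,0,0,-0.010,0,0,20],[0,0,0,0,0,0.015,20],[0,0,0,0,0,0.02,20],[0,0,0,0,0,0.01,20],[0,0,0,0,0,0.001,20],[0,0,0,0,0,0,20],[0,0,0,0,0,0,20]]' 40
python3 - <<'E'
from h import *
snap('side','s4.png')
E
```

```text
time_s: 10.4
position: [0.434, -0.212, 0.1458]
tool_rot: [[-0.0, 1.0, -0.001], [1.0, 0.0, 0.0], [0.0, -0.001, -1.0]]
ft_force: [1.0, -0.9, -2.7]
grip_width: 0.0539
gripper_force: 43.3
time_s: 11.65
position: [0.3937, -0.3066, 0.1003]
tool_rot: [[-0.0, 1.0, 0.001], [1.0, 0.0, -0.001], [-0.001, 0.001, -1.0]]
ft_force: [-0.2, -0.9, -3.3]
grip_width: 0.0534
gripper_force: 43.2
```

View pics/s4.png

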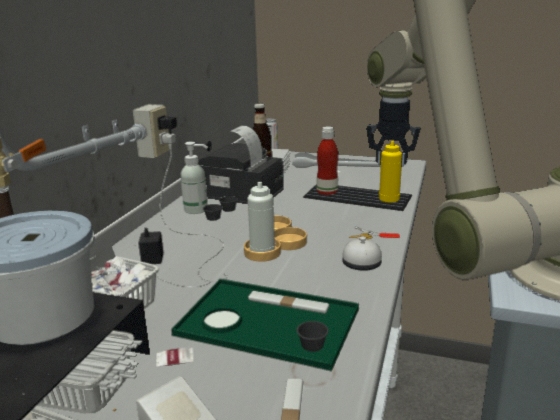

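Mustard hangs just above the near end of the mat, foot at (390,201). Next I'll lower it to contact, release, and go above mayo.

```bash
python3 -m jog '[[0,0,0,0,0,0.001,20],[0,0,0,0,0,0.001,20],[0,0,0,0,0,0,20],[0,0,0,0,0,0,20]]' 40
```

```text
time_s: 12.2
position: [0.3936, -0.3068, 0.099]
tool_rot: [[-0.0, 1.0, 0.001], [1.0, 0.0, -0.001], [-0.001, 0.001, -1.0]]
ft_force: [-2.4, 2.0, 8.9]
grip_width: 0.0537
gripper_force: 44.6
```

```bash
python3 -m jog '[[0,0,0,0,0,0,100],[0,0,0,0,0,0,100],[0,0,0,0,0,0,100],[0,0,0,0,0,0,100],[0,0,0,0,0,-0.02,100],[0,0,0,0,0,-0.04,100],[0,0,0,0,0,-0.05,100],[0,0,0,0.03,0,-0.01,100],[0,0,0,0.05,0.02,0,100],[0,0,0,0.05,0.03,0,100]]'
python3 -m jog '[[0,0,0,0.05,0.03,0,100],[0,0,0,0.05,0.035,0,100],[0,0,0,0.05,0.035,0,100],[0,0,0,0.05,0.035,0,100],[0,0,0,0.03,0.03,0,100],[0,0,0,0.02,0.013,0,100],[0,0,0,0,0,0,100],[0,0,0,0,0,0,100]]'
python3 - <<'E'
from h import *
snap('wrist','w5.png')
W=load('wrist');print(proj(W,[[.622,.0735,.166],[.645,.0125,.085],[.634,-.052,.004]]))
E
```

```text
time_s: 13.45
position: [0.4436, -0.1754, 0.2181]
tool_rot: [[0.002, 1.0, 0.0], [1.0, -0.002, -0.0], [-0.0, 0.0, -1.0]]
ft_force: [0.8, -0.6, 0.0]
grip_width: 0.0851
gripper_force: 0.0
time_s: 14.45
position: [0.6211, 0.0729, 0.2177]
tool_rot: [[0.0, 1.0, -0.001], [1.0, -0.0, -0.0], [-0.0, -0.001, -1.0]]
ft_force: [0.6, -0.2, -1.1]
grip_width: 0.0854
gripper_force: 0.0
[[275.44968433 227.953455  ]
 [302.71347099 257.40848265]
 [286.04444278 275.61831196]]
```

View pics/w5.png

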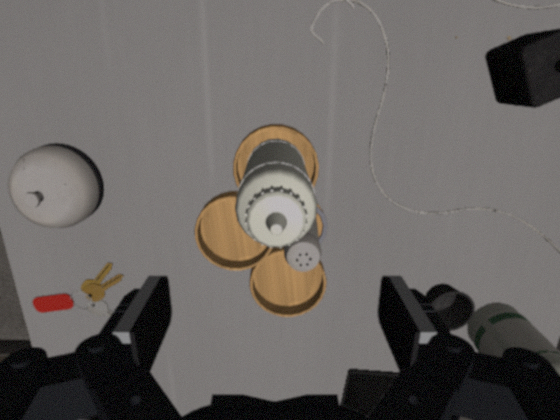

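Mayo's nozzle at (277,227) and the salt at (304,257) match the predictions.

```bash
python3 -m jog '[[0,0,0,0.0005,0.0015,0.03,100],[0,0,0,0,0,0.035,100],[0,0,0,0,0,0.03,100],[0,0,0,0,0,0.018,100],[0,0,0,0,0,0.008,100],[0,0,0,0,0,0,20],[0,0,0,0,0,0,20],[0,0,0,0,0,0,20],[0,0,0,0,0,0,20],[0,0,0,0,0,0,20]]' 40; python3 -m jog '[[0,0,0,0,0,0,20]]'
```

```text
time_s: 15.75
position: [0.6232, 0.0739, 0.098]
tool_rot: [[-0.0, 1.0, 0.002], [1.0, 0.0, -0.0], [-0.0, 0.002, -1.0]]
ft_force: [-2.2, -1.1, 6.4]
grip_width: 0.0536
gripper_force: 42.7
time_s: 15.88
position: [0.6233, 0.0739, 0.098]
tool_rot: [[-0.0, 1.0, 0.002], [1.0, 0.0, -0.0], [-0.0, 0.002, -1.0]]
ft_force: [-1.4, -0.3, 6.7]
grip_width: 0.0539
gripper_force: 42.7
```

```bash
python3 -m jog '[[0,0,0,0,0,-0.015,20],[0,0,0,0,0,-0.03,20],[0,0,0,0,0,-0.035,20],[0,0,0,0,-0.015,-0.025,20],[0,0,0,-0.01,-0.025,-0.005,20],[0,0,0,-0.03,-0.03,0,20],[0,0,0,-0.035,-0.03,0,20],[0,0,0,-0.035,-0.02,0,20],[0,0,0,-0.035,-0.015,0,20],[0,0,0,-0.035,-0.006,0,20]]' 40
python3 -m jog '[[0,0,0,-0.035,0,0,20],[0,0,0,-0.035,0,0,20],[0,0,0,-0.035,0,0,20],[0,0,0,-0.035,0,0,20],[0,0,0,-0.03,0,0,20],[0,0,0,-0.025,0,0,20],[0,0,0,-0.015,0,0,20],[0,0,0.05,0,0,0,20],[0,0,0.1,0,0,0,20],[0,0,0.157,0,0,0,20]]' 40
python3 -m jog '[[0,0,0.157,0,0,0.01,20],[0,0,0.157,0,0,0.025,20],[0,0,0.1,0,0,0.03,20],[0,0,0.064,0,0,0.02,20],[0,0,0,0,0,0.01,20],[0,0,0,0,0,0.006,20],[0,0,0,0,0,0,20],[0,0,0,0,0,0,20]]' 40
python3 - <<'E'
from h import *
snap('side','s6.png');print(observe()['q'].round(0))
E
```

```text
time_s: 17.12
position: [0.4812, -0.1069, 0.2078]
tool_rot: [[0.0, 1.0, 0.001], [1.0, -0.0, -0.0], [-0.0, 0.001, -1.0]]
ft_force: [0.5, -0.3, -2.6]
grip_width: 0.0536
gripper_force: 43.1
time_s: 18.38
position: [0.4821, -0.3157, 0.207]
tool_rot: [[0.306, 0.952, -0.0], [0.952, -0.306, 0.0], [0.0, -0.0, -1.0]]
ft_force: [0.6, 0.1, -2.7]
grip_width: 0.0538
gripper_force: 43.1
time_s: 19.38
position: [0.4822, -0.3162, 0.1065]
tool_rot: [[0.707, 0.708, 0.001], [0.708, -0.707, -0.001], [-0.0, 0.001, -1.0]]
ft_force: [1.2, 0.2, -2.4]
grip_width: 0.0536
gripper_force: 43.1
[-45.  31.  81.   0.  68.  -0.]
```

View pics/s6.png

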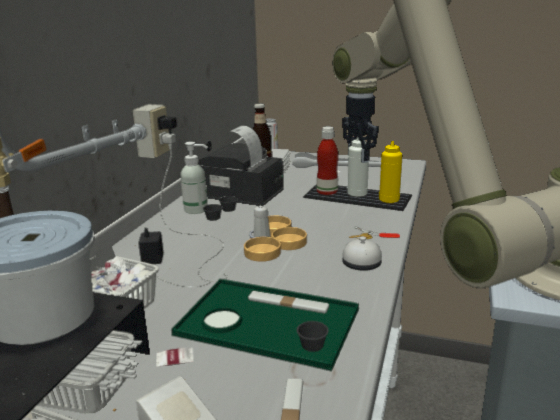

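Mayo is between the other two just above the mat (358,192), and the salt is still upright in the caddy (261,220).

```bash
python3 -m jog '[[0,0,0,0,0,0.003,20],[0,0,0,0,0,0.002,20],[0,0,0,0,0,0.001,20],[0,0,0,0,0,0.001,20],[0,0,0,0,0,0,20],[0,0,0,0,0,0,20]]' 40
```

```text
time_s: 20.18
position: [0.482, -0.3159, 0.1001]
tool_rot: [[0.707, 0.707, 0.0], [0.707, -0.707, -0.001], [-0.0, 0.001, -1.0]]
ft_force: [-2.5, 2.4, 8.5]
grip_width: 0.0537
gripper_force: 44.5
```

```bash
python3 -m jog '[[0,0,0,0,0,0,100],[0,0,0,0,0,0,100],[0,0,0,0,0,0,100],[0,0,0,0,0,0,100],[0,0,0,0,0,-0.02,100],[0,0,0,0,0,-0.04,100],[0,0,0,0,0,-0.06,100],[0,0,-0.158,0,0,0,100],[0,0,-0.175,0,0,0,100],[0,0,-0.175,0,0,0,100]]'
python3 -m jog '[[0,0,-0.175,0,0,0,100],[0,0,-0.175,0,0,0,100],[0,0,0,0.03,0,0,100],[0,0,0,0.05,0.03,0,100],[0,0,0,0.05,0.03,0,100],[0,0,0,0.05,0.03,0,100],[0,0,0,0.05,0.03,0,100],[0,0,0,0.05,0.03,0,100],[0,0,0,0.025,0.025,0,100],[0,0,0,0.01,0.012,0,100]]'
python3 -m jog '[[0,0,0,0,0,0.03,100],[0,0,0,0,0,0.03,100],[0,0,0,0,0,0,100],[0,0,0,0,0,0,100]]'
python3 - <<'E'
from h import *
snap('wrist','w7.png'); 
W=load('wrist');print(proj(W,[[.645,.0125,.085]]))
E
```

```text
time_s: 21.42
position: [0.4819, -0.316, 0.2188]
tool_rot: [[0.268, 0.963, 0.0], [0.963, -0.268, 0.0], [0.0, 0.0, -1.0]]
ft_force: [-0.4, 0.8, -0.0]
grip_width: 0.0853
gripper_force: 0.0
time_s: 22.68
position: [0.6463, 0.0138, 0.2184]
tool_rot: [[-0.075, 0.997, -0.0], [0.997, 0.075, 0.0], [0.0, -0.0, -1.0]]
ft_force: [-0.5, 1.1, 0.5]
grip_width: 0.0853
gripper_force: 0.0
time_s: 23.18
position: [0.6461, 0.0116, 0.1602]
tool_rot: [[-0.073, 0.997, 0.002], [0.997, 0.073, -0.0], [-0.0, 0.002, -1.0]]
ft_force: [-0.6, 0.2, 0.1]
grip_width: 0.085
gripper_force: 0.0
[[272.20029192 213.05197835]]
```

View pics/w7.png

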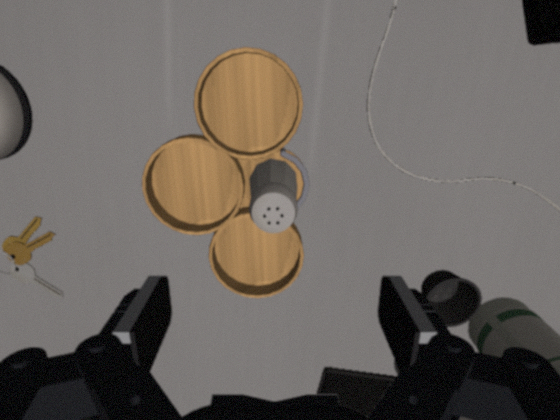

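The salt top is at (274,213), right under the gripper.

```bash
python3 -m jog '[[0,0,0,0.001,0,0.03,100],[0,0,0,0,0,0.04,100],[0,0,0,0,0,0.035,100],[0,0,0,0,0,0.019,100],[0,0,0,0,0,0.007,100],[0,0,0,0,0,0,5],[0,0,0,0,0,0,5],[0,0,0,0,0,0,5],[0,0,0,0,0,0,5],[0,0,0,0,0,0,5]]' 30; python3 -m jog '[[0,0,0,0,0,0,5],[0,0,0,0,0,0,5],[0,0,0,0,0,-0.01,5],[0,0,0,0,0,-0.02,5],[0,0,0,0,0,-0.03,5],[0,0,0,0,0,0,5]]'
python3 - <<'E'
from h import *
snap('side')
E
```

```text
time_s: 24.48
position: [0.6458, 0.0127, 0.0291]
tool_rot: [[-0.073, 0.997, 0.002], [0.997, 0.073, -0.0], [-0.0, 0.002, -1.0]]
ft_force: [-2.0, 0.3, 6.0]
grip_width: 0.0338
gripper_force: 29.9
time_s: 25.22
position: [0.6466, 0.0127, 0.0904]
tool_rot: [[-0.073, 0.997, 0.005], [0.997, 0.073, -0.001], [-0.001, 0.005, -1.0]]
ft_force: [0.3, -0.1, -1.8]
grip_width: 0.0335
gripper_force: 30.2
```

```bash
python3 -m jog '[[0,0,0,0.01,-0.01,-0.03,5],[0,0,0,0.03,-0.017,0,5],[0,0,0,0.04,0,0,5],[0,0,0,0.04,0,0,5],[0,0,0,0.04,0,0,5],[0,0,0,0.04,0,0,5],[0,0,0,0.03,0,0,5],[0,0,0,0.02,0,0,5],[0,0,0,0.01,0,0,5],[0,0,0,0,0,0,5]]'
python3 - <<'E'
from h import *
snap('wrist','w8.png'); 
W=load('wrist');print(proj(W,[[.601,.343,.004]]))
E
```

```text
time_s: 26.52
position: [0.5995, 0.27, 0.1174]
tool_rot: [[-0.073, 0.997, -0.0], [0.997, 0.073, -0.0], [-0.0, -0.0, -1.0]]
ft_force: [0.5, 0.1, -1.0]
grip_width: 0.0336
gripper_force: 30.2
[[284.19587623  92.89972006]]
```

View pics/w8.png

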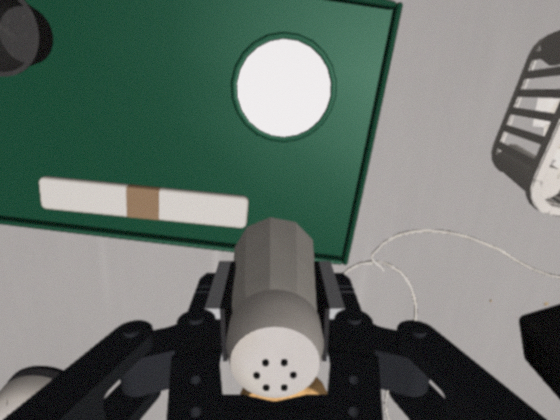

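The disc centre is at (284,88), and the salt's top is at about (275,365).

Run:
```python
from h import *
W=load('wrist'); g=W['pixels'].min(2); l,lab=cv2.connectedComponents((g>190).astype('uint8'));ys,xs=np.where(lab==lab[88,284]);c=((xs.min()+xs.max())/2,(ys.min()+ys.max())/2)
r=ray2z(W,[c],.004)[0]; s=ray2z(W,[(275,374)],.173)[0];print(c,r,s)
R=np.array([[-.073,.997],[.997,.073]]); print('tool xy', (r-[.5995,.27,0])[:2]@R,(r-s)[:2]@R)
```

```text
(np.float64(283.5), np.float64(87.0)) [0.60022979 0.34675477 0.004     ] [0.6001689  0.26781852 0.173     ]
tool xy [0.07647123 0.0063307 ] [0.078695   0.00582305]
```

```bash
python3 -m jog '[[0,0,0,0.03,0.003,0,5],[0,0,0,0.03,0.003,0,5],[0,0,0,0.0155,0,0,5],[0,0,0,0,0,0.025,5],[0,0,0,0,0,0.025,5],[0,0,0,0,0,0.02,5],[0,0,0,0,0,0.01,5],[0,0,0,0,0,0.005,5],[0,0,0,0,0,0,5],[0,0,0,0,0,0,5]]'
python3 - <<'E'
from h import *
snap('side','s9.png')
cv2.imwrite('pics/s9c.png',cv2.resize(cv2.imread('pics/s9.png')[160:370,140:420],None,fx=2.5,fy=2.5,interpolation=3))
E
```

```text
time_s: 27.82
position: [0.6004, 0.346, 0.0337]
tool_rot: [[-0.073, 0.997, 0.001], [0.997, 0.073, 0.0], [0.0, 0.001, -1.0]]
ft_force: [-0.9, 0.3, -1.7]
grip_width: 0.0336
gripper_force: 30.2
```

View pics/s9c.png

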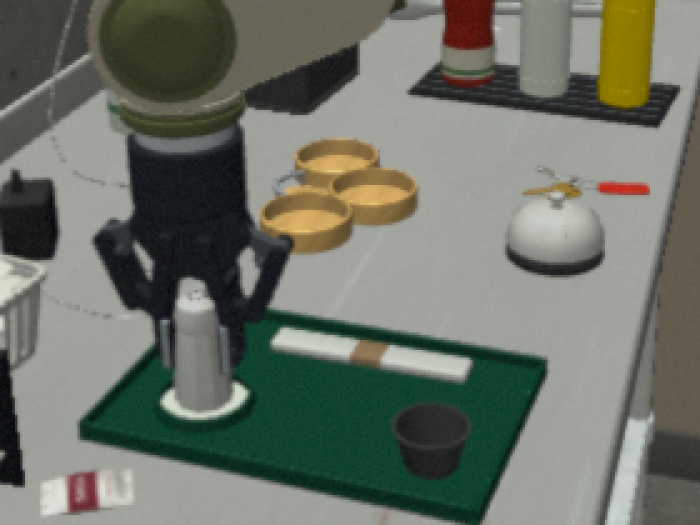

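The salt's foot (203,405) is over the middle of the ring disc (205,400), perhaps 2 mm too near. All three bottles stand on the mat.

```bash
python3 -m jog '[[0,0,0,-0.002,0,0.002,5],[0,0,0,0,0,0.0015,5],[0,0,0,0,0,0.001,5],[0,0,0,0,0,0.001,5],[0,0,0,0,0,0,5],[0,0,0,0,0,0,5]]'
```

```text
time_s: 28.62
position: [0.6002, 0.3438, 0.0291]
tool_rot: [[-0.073, 0.997, 0.001], [0.997, 0.073, -0.0], [-0.0, 0.001, -1.0]]
ft_force: [-4.5, -2.6, 9.9]
grip_width: 0.0335
gripper_force: 31.6
```

```bash
python3 -m jog '[[0,0,0,0,0,0,60],[0,0,0,0,0,0,100],[0,0,0,0,0,0,100],[0,0,0,0,0,0,100],[0,0,0,0,0,-0.02,100],[0,0,0,0,0,-0.04,100],[0,0,0,0,0,-0.06,100],[0,0,0,-0.02,0,-0.04,100],[0,0,0,-0.04,0,-0.03,100],[0,0,0,0,0,0,100]]'
python3 - <<'E'
from h import *
snap('wrist','w10.png'); snap('side','s10.png')
W=load('wrist'); print(proj(W,[[.6002,.345,.085],[.6002,.345,.004]]).round())
a=cv2.resize(cv2.imread('pics/s10.png')[160:370,140:420],(400,300));b=cv2.resize(cv2.imread('pics/w10.png'),(400,300))
cv2.imwrite('pics/c10.png',np.hstack([a,b]))
E
```

```text
time_s: 29.88
position: [0.6057, 0.2822, 0.2203]
tool_rot: [[-0.07, 0.998, 0.005], [0.998, 0.07, 0.001], [0.001, 0.005, -1.0]]
ft_force: [0.2, -0.1, -0.0]
grip_width: 0.0852
gripper_force: 0.0
[[272. 105.]
 [272.  99.]]
```

View pics/c10.png

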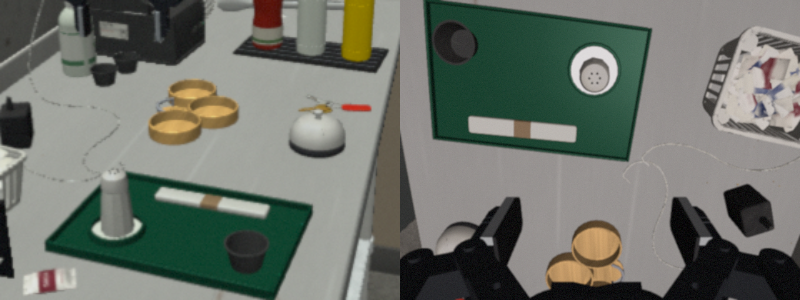

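The salt stands upright near the centre of the ring, and the bottles are still upright on the mat. Now to return mayo, starting above the middle slot.

```bash
python3 -m jog '[[0,0,0,-0.03,-0.007,0,100],[0,0,0,-0.05,-0.015,0,100],[0,0,0,-0.05,-0.015,0,100],[0,0,0,-0.05,-0.015,0,100],[0,0,0,-0.05,-0.015,0,100],[0,0,0,-0.05,-0.015,0,100],[0,0,0,-0.05,-0.015,0,100],[0,0,0,-0.05,-0.015,0,100],[0,0,0,-0.05,-0.015,0,100],[0,0,0,-0.05,-0.015,0,100]]'
python3 -m jog '[[0,0,0,-0.05,-0.015,0,100],[0,0,0,-0.037,-0.01,0,100],[0,0,0.143,-0.02,0,0,100],[0,0,0.143,0,0,0,100],[0,0,0.143,0,0,0,100],[0,0,0.143,0,0,0,100],[0,0,0.143,0,0,0,100],[0,0,0.143,0,0,0,100],[0,0,0,0,0,0,100],[0,0,0,0,0,0,100]]'
python3 - <<'E'
from h import *
snap('wrist','w11.png')
W=load('wrist');print(proj(W,[[.482,-.316,.168]]))
E
```

```text
time_s: 31.22
position: [0.4976, -0.2056, 0.216]
tool_rot: [[-0.074, 0.997, -0.002], [0.997, 0.074, 0.002], [0.002, -0.002, -1.0]]
ft_force: [0.8, -0.1, -1.1]
grip_width: 0.0851
gripper_force: 0.0
time_s: 32.48
position: [0.481, -0.3131, 0.2166]
tool_rot: [[0.704, 0.71, -0.001], [0.71, -0.704, 0.001], [0.0, -0.001, -1.0]]
ft_force: [-0.4, 0.0, 0.0]
grip_width: 0.0851
gripper_force: 0.0
[[277.62551766 234.18754338]]
```

View pics/w11.png

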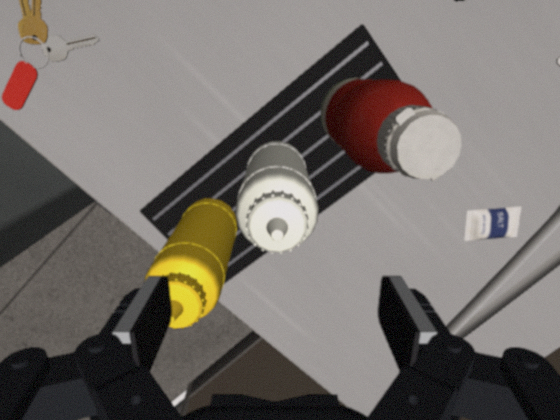

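The nozzle at (278,233) matches the prediction. I've now viewed 16 pictures, two over the limit of 14, so I'll check by numbers from here on.

```bash
python3 -m jog '[[0,0,0,-0.0015,0.003,0.03,100],[0,0,0,0,0,0.03,100],[0,0,0,0,0,0.03,100],[0,0,0,0,0,0.018,100],[0,0,0,0,0,0.0085,100],[0,0,0,0,0,0,20],[0,0,0,0,0,0,20],[0,0,0,0,0,0,20],[0,0,0,0,0,0,20],[0,0,0,0,0,0,20]]' 40; python3 -m jog '[[0,0,0,0,0,0,20]]'
```

```text
time_s: 33.78
position: [0.482, -0.3169, 0.1018]
tool_rot: [[0.707, 0.707, 0.001], [0.707, -0.707, -0.001], [0.0, 0.001, -1.0]]
ft_force: [-1.2, 1.3, 5.8]
grip_width: 0.0535
gripper_force: 42.5
time_s: 33.9
position: [0.482, -0.3169, 0.1018]
tool_rot: [[0.707, 0.708, 0.001], [0.708, -0.707, -0.001], [-0.0, 0.001, -1.0]]
ft_force: [-1.8, 1.7, 6.4]
grip_width: 0.0537
gripper_force: 42.5
```

```bash
python3 -m jog '[[0,0,0,0,0,-0.015,20],[0,0,0,0,0,-0.03,20],[0,0,0,0,0,-0.035,20],[0,0,0,0,0,-0.03,20],[0,0,-0.07,0,0,0,20],[0,0,-0.14,0,0,0,20],[0,0,-0.165,0,0,0,20],[0,0,-0.165,0,0,0,20],[0,0,-0.14,0,0,0,20],[0,0,-0.105,0,0,0,20]]' 40
python3 -m jog '[[0,0,0,0.015,0,0,20],[0,0,0,0.03,0,0,20],[0,0,0,0.035,0,0,20],[0,0,0,0.035,0.01,0,20],[0,0,0,0.035,0.02,0,20],[0,0,0,0.035,0.02,0,20],[0,0,0,0.035,0.02,0,20],[0,0,0,0.035,0.02,0,20],[0,0,0,0.035,0.02,0,20],[0,0,0,0.035,0.016,0,20]]' 40
python3 -m jog '[[0,0,0,0.03,0.01,0.01,20],[0,0,0,0.02,0.005,0.02,20],[0,0,0,0.014,0,0.02,20],[0,0,0,0,0,0.01,20],[0,0,0,0,0,0,20],[0,0,0,0,0,0,20],[0,0,0,0,0,0,20]]' 40
```

```text
time_s: 35.15
position: [0.4818, -0.3167, 0.2115]
tool_rot: [[-0.004, 1.0, 0.0], [1.0, 0.004, -0.0], [-0.0, 0.0, -1.0]]
ft_force: [-0.4, -0.3, -2.8]
grip_width: 0.0536
gripper_force: 43.1
time_s: 36.4
position: [0.6079, 0.0104, 0.2112]
tool_rot: [[0.002, 1.0, 0.0], [1.0, -0.002, 0.0], [0.0, 0.0, -1.0]]
ft_force: [-0.1, 0.6, -2.6]
grip_width: 0.0534
gripper_force: 43.1
time_s: 37.28
position: [0.6231, 0.0718, 0.1516]
tool_rot: [[0.001, 1.0, 0.001], [1.0, -0.001, -0.0], [-0.0, 0.001, -1.0]]
ft_force: [-0.6, 0.7, -1.9]
grip_width: 0.0536
gripper_force: 43.1
```

```bash
python3 -m jog '[[0,0,0,0.002,0,0.01,20],[0,0,0,0,0,0.015,20],[0,0,0,0,0,0.015,20],[0,0,0,0,0,0.008,20],[0,0,0,0,0,0.002,20],[0,0,0,0,0,0.0015,20],[0,0,0,0,0,0.001,20],[0,0,0,0,0,0,20],[0,0,0,0,0,0,20]]' 40
```

```text
time_s: 38.4
position: [0.6229, 0.0743, 0.0998]
tool_rot: [[-0.0, 1.0, 0.001], [1.0, 0.0, -0.0], [-0.0, 0.001, -1.0]]
ft_force: [-3.6, 0.1, 5.9]
grip_width: 0.0537
gripper_force: 44.3
```

```bash
python3 -m jog '[[0,0,0,0,0,0,100],[0,0,0,0,0,0,100],[0,0,0,0,0,0,100],[0,0,0,0,0,0,100],[0,0,0,0,0,-0.02,100],[0,0,0,0,0,-0.04,100],[0,0,0,0,0,-0.055,100],[0,0,0,-0.03,-0.02,0,100],[0,0,0,-0.05,-0.03,0,100],[0,0,0,-0.05,-0.03,0,100]]'
python3 -m jog '[[0,0,0,-0.05,-0.03,0,100],[0,0,0,-0.05,-0.03,0,100],[0,0,0,-0.05,-0.03,0,100],[0,0,0,-0.05,-0.03,0,100],[0,0,0,-0.03,-0.02,0,100],[0,0,0,-0.021,-0.0095,0,100],[0,0,0,0,0,0,100],[0,0,0,0,0,0,100]]'
python3 - <<'E'
from h import *
snap('wrist'); W=load('wrist')
p=W['pixels'].astype(int); m=((p[...,0]-p[...,2]>90)&(p[...,1]>110)).astype('uint8')
n,l,st,ce=cv2.connectedComponentsWithStats(m); k=1+st[1:,4].argmax(); print(st[k],ce[k])
E_=proj(W,[[.3936,-.3068,.168],[.3936,-.3068,.13],[.3936+.0275,-.3068,.132],[.3936-.0275,-.3068,.132],[.3936+.0275,-.3068,.008],[.3936-.0275,-.3068,.008]]);print(E_.round(0).tolist())
E
```

```text
time_s: 39.65
position: [0.5419, -0.0568, 0.2133]
tool_rot: [[-0.001, 1.0, 0.0], [1.0, 0.001, -0.0], [-0.0, 0.0, -1.0]]
ft_force: [0.6, -0.2, 0.1]
grip_width: 0.0855
gripper_force: 0.0
time_s: 40.65
position: [0.3936, -0.3061, 0.2133]
tool_rot: [[-0.0, 1.0, 0.0], [1.0, 0.0, 0.0], [0.0, 0.0, -1.0]]
ft_force: [0.0, 0.7, 0.8]
grip_width: 0.0851
gripper_force: 0.0
[ 234  144   82  113 5699] [275.36532725 209.35164064]
[[274.0, 235.0], [274.0, 211.0], [316.0, 212.0], [232.0, 212.0], [302.0, 168.0], [246.0, 168.0]]
```

```bash
python3 -m jog '[[0,0,0,-0.0005,0.0005,0.03,100],[0,0,0,0,0,0.03,100],[0,0,0,0,0,0.03,100],[0,0,0,0,0,0.016,100],[0,0,0,0,0,0.008,100],[0,0,0,0,0,0,20],[0,0,0,0,0,0,20],[0,0,0,0,0,0,20],[0,0,0,0,0,0,20],[0,0,0,0,0,0,20]]' 40; python3 -m jog '[[0,0,0,0,0,0,20]]'
```

```text
time_s: 41.95
position: [0.3941, -0.3075, 0.1002]
tool_rot: [[0.0, 1.0, 0.001], [1.0, -0.0, -0.001], [-0.001, 0.001, -1.0]]
ft_force: [-1.2, 0.7, 6.3]
grip_width: 0.054
gripper_force: 42.8
time_s: 42.08
position: [0.3941, -0.3075, 0.1002]
tool_rot: [[0.0, 1.0, 0.001], [1.0, -0.0, -0.001], [-0.001, 0.001, -1.0]]
ft_force: [-1.8, 1.2, 6.6]
grip_width: 0.0534
gripper_force: 42.8
```

```bash
python3 -m jog '[[0,0,0,0,0,-0.015,20],[0,0,0,0,0,-0.025,20],[0,0,0,0,0,-0.015,20],[0,0,0,0.015,0.01,0,20],[0,0,0,0.03,0.018,0,20],[0,0,0,0.035,0.02,0,20],[0,0,0,0.035,0.02,0,20],[0,0,0,0.035,0.02,0,20],[0,0,0,0.035,0.02,0,20],[0,0,0,0.035,0.02,0,20]]' 40
python3 -m jog '[[0,0,0,0.035,0.02,0,20],[0,0,0,0.03,0.02,0,20],[0,0,0,0.02,0.013,0,20],[0,0,0,0.0108,0.006,0,20],[0,0,0,0,0,0,20],[0,0,0,0,0,0,20]]' 40
```

```text
time_s: 43.32
position: [0.522, -0.0848, 0.1533]
tool_rot: [[-0.0, 1.0, -0.002], [1.0, 0.0, 0.001], [0.001, -0.002, -1.0]]
ft_force: [0.7, -1.0, -2.7]
grip_width: 0.0535
gripper_force: 43.4
time_s: 44.08
position: [0.5804, 0.008, 0.1541]
tool_rot: [[0.001, 1.0, -0.001], [1.0, -0.001, -0.0], [-0.0, -0.001, -1.0]]
ft_force: [-0.7, 0.1, -3.3]
grip_width: 0.0537
gripper_force: 43.4
```

Lower .056, creeping at the end.

```bash
python3 -m jog '[[0,0,0,0,0,0.015,20],[0,0,0,0,0,0.02,20],[0,0,0,0,0,0.012,20],[0,0,0,0,0,0.005,20],[0,0,0,0,0,0.002,20],[0,0,0,0,0,0.001,20],[0,0,0,0,0,0.001,20],[0,0,0,0,0,0,20],[0,0,0,0,0,0,20]]' 40
```

```text
time_s: 45.2
position: [0.5809, 0.0086, 0.0985]
tool_rot: [[-0.0, 1.0, 0.0], [1.0, 0.0, -0.0], [-0.0, 0.0, -1.0]]
ft_force: [-0.9, 0.2, -3.0]
grip_width: 0.0533
gripper_force: 43.4
```

```bash
python3 -m jog '[[0,0,0,0,0,0.001,20],[0,0,0,0,0,0.0005,20],[0,0,0,0,0,0,20],[0,0,0,0,0,0,20]]' 40
```

```text
time_s: 45.7
position: [0.581, 0.0085, 0.0982]
tool_rot: [[-0.0, 1.0, 0.001], [1.0, 0.0, -0.0], [-0.0, 0.001, -1.0]]
ft_force: [-3.8, 0.3, 7.4]
grip_width: 0.0537
gripper_force: 44.7
```

```bash
python3 -m jog '[[0,0,0,0,0,0,100],[0,0,0,0,0,0,100],[0,0,0,0,0,0,100],[0,0,0,0,0,0,100],[0,0,0,0,0,-0.02,100],[0,0,0,0,0,-0.05,100],[0,0,0,0,0,-0.06,100],[0,0,0,-0.03,-0.005,0,100],[0,0,0,-0.05,-0.006,0,100],[0,0,0,-0.05,0,0,100]]'
python3 -m jog '[[0,0,0,-0.05,0,0,100],[0,0,0,-0.05,0,0,100],[0,0,0,-0.05,0,0,100],[0,0,0,-0.03,0,0,100],[0,0,0,-0.0235,0,0,100],[0,0,0,0,0,0,100],[0,0,0,0,0,0,100]]'
python3 - <<'E'
from h import *
snap('wrist'); W=load('wrist')
p=W['pixels'].astype(int); m=((p[...,0]-p[...,2]>50)&(p[...,0]-p[...,1]>50)).astype('uint8')
n,l,st,ce=cv2.connectedComponentsWithStats(m); k=1+st[1:,4].argmax(); print(st[k],ce[k])
print(proj(W,[[.57+s*.0295,-.325,.12] for s in (-1,1)]).round(0).tolist())
E
```

```text
time_s: 46.95
position: [0.5695, -0.1226, 0.2271]
tool_rot: [[-0.001, 1.0, 0.0], [1.0, 0.001, -0.0], [-0.0, 0.0, -1.0]]
ft_force: [0.5, 0.1, -0.0]
grip_width: 0.0854
gripper_force: 0.0
time_s: 47.82
position: [0.5699, -0.3242, 0.2268]
tool_rot: [[-0.0, 1.0, -0.0], [1.0, 0.0, 0.0], [0.0, -0.0, -1.0]]
ft_force: [1.1, -0.0, 0.5]
grip_width: 0.0858
gripper_force: 0.0
[ 235  146   80   82 3403] [277.51395827 185.96943873]
[[233.0, 200.0], [315.0, 200.0]]
```

Red is centred. Descend .097 and grip.

```bash
python3 -m jog '[[0,0,0,-0.0005,0,0.03,100],[0,0,0,0,0,0.03,100],[0,0,0,0,0,0.025,100],[0,0,0,0,0,0.012,100],[0,0,0,0,0,0,100],[0,0,0,0,0,0,20],[0,0,0,0,0,0,20],[0,0,0,0,0,0,20],[0,0,0,0,0,0,20],[0,0,0,0,0,0,20]]' 40; python3 -m jog '[[0,0,0,0,0,0,20],[0,0,0,0,0,-0.015,20],[0,0,0,0,0,-0.025,20],[0,0,0,0.01,0,-0.02,20],[0,0,0,0.025,0,0,20],[0,0,0,0.03,0,0,20],[0,0,0,0.03,0,0,20],[0,0,0,0.03,0,0,20],[0,0,0,0.03,0,0,20],[0,0,0,0.03,0,0,20]]'
```

```text
time_s: 49.12
position: [0.5701, -0.3257, 0.1312]
tool_rot: [[0.0, 1.0, 0.001], [1.0, -0.0, -0.001], [-0.001, 0.001, -1.0]]
ft_force: [-1.6, 0.4, 5.8]
grip_width: 0.0582
gripper_force: 42.9
time_s: 50.38
position: [0.5697, -0.1394, 0.1902]
tool_rot: [[0.0, 1.0, -0.0], [1.0, -0.0, 0.0], [0.0, -0.0, -1.0]]
ft_force: [0.3, -0.5, -3.1]
grip_width: 0.0581
gripper_force: 44.6
```

```bash
python3 -m jog '[[0,0,0,0.025,0,0,20],[0,0,0,0.02,0.01,0,20],[0,0,0,0.01,0.02,0,20],[0,0,0,0.01,0.02,0,20],[0,0,0,0.01,0.01,0,20],[0,0,0,0.0135,0.004,0,20],[0,0,0,0,0,0,20],[0,0,0,0,0,0,20]]'
```

```text
time_s: 51.38
position: [0.6335, -0.0521, 0.19]
tool_rot: [[0.0, 1.0, -0.0], [1.0, -0.0, -0.0], [-0.0, -0.0, -1.0]]
ft_force: [-0.2, -0.0, -4.7]
grip_width: 0.0582
gripper_force: 44.8
```

```bash
python3 -m jog '[[0,0,0,0,0,0.015,20],[0,0,0,0,0,0.02,20],[0,0,0,0,0,0.015,20],[0,0,0,0,0,0.007,20],[0,0,0,0,0,0.002,20],[0,0,0,0,0,0.001,20],[0,0,0,0,0,0.001,20],[0,0,0,0,0,0.001,20],[0,0,0,0,0,0,20],[0,0,0,0,0,0,20]]' 40
```

```text
time_s: 52.62
position: [0.6341, -0.052, 0.1292]
tool_rot: [[-0.0, 1.0, 0.002], [1.0, 0.0, -0.001], [-0.001, 0.002, -1.0]]
ft_force: [-3.7, 0.0, 5.6]
grip_width: 0.0583
gripper_force: 45.7
```

Contact. Release, rise and check numerically against the starting side and scene pictures.

```bash
cp side.npz /tmp/; python3 -m jog '[[0,0,0,0,0,0,100],[0,0,0,0,0,0,100],[0,0,0,0,0,0,100],[0,0,0,0,0,0,100],[0,0,0,0,0,-0.02,100],[0,0,0,0,0,-0.04,100],[0,0,0,0,0,-0.05,100],[0,0,0,-0.04,-0.03,0,100],[0,0,0,-0.05,-0.03,0,100],[0,0,0,-0.05,-0.03,-0.02,100]]'; python3 -m jog '[[0,0,0,0,0,0,100],[0,0,0,0,0,0,100],[0,0,0,0,0,0,100],[0,0,0,0,0,0,100]]'
python3 - <<'E'
from h import *
a=cv2.imread('pics/side0.png'); 
for n in ('side','scene'):
    a=cv2.imread(f'pics/{n}0.png'); snap(n,n+'9.png'); b=cv2.imread(f'pics/{n}9.png')
    def segs(i):
        i=i.astype(int);B,G,R=i[...,0],i[...,1],i[...,2]; o={}
        for k,m in dict(yel=(R-B>100)&(G>110),red=(R-G>60)&(R-B>60)).items():
            m=m.astype('uint8'); m[:,:230]=0; m[:140]=0;m[250:]=0; m[:,320:]=0
            _,l,st,ce=cv2.connectedComponentsWithStats(m); q=1+st[1:,4].argmax(); o[k]=(st[q].tolist(),ce[q].round(1).tolist())
        return o
    print(n,segs(a),segs(b))
    if n=='side': r=(slice(178,262),slice(240,310))
    else: r=(slice(165,245),slice(240,312))
    # template shift of bottle regions
    for nm,(y0,y1,x0,x1) in (dict(mayo=(182,240,246,274),must=(176,230,276,302),redcap=(153,170,264,284)) if n=='side' else dict(mayo=(170,230,243,272),must=(168,225,281,305),redcap=(143,160,286,306))).items():
        t=a[y0:y1,x0:x1]; res=cv2.matchTemplate(b[y0-12:y1+12,x0-12:x1+12],t,cv2.TM_CCOEFF_NORMED); v=cv2.minMaxLoc(res); print(nm,round(v[1],2),np.array(v[3])-12)
print(observe()['ft_force'])
E
```

```text
time_s: 53.88
position: [0.5424, -0.1929, 0.2569]
tool_rot: [[-0.001, 1.0, -0.002], [1.0, 0.001, 0.001], [0.001, -0.002, -1.0]]
ft_force: [0.3, -1.1, 0.6]
grip_width: 0.0852
gripper_force: 0.0
time_s: 54.38
position: [0.5442, -0.191, 0.2574]
tool_rot: [[-0.002, 1.0, -0.001], [1.0, 0.002, 0.0], [0.0, -0.001, -1.0]]
ft_force: [-0.2, 0.5, 0.2]
grip_width: 0.0853
gripper_force: 0.0
side {'yel': ([276, 174, 27, 68, 1231], [286.6, 209.3]), 'red': ([263, 168, 20, 29, 318], [271.8, 178.5])} {'yel': ([276, 174, 24, 68, 1187], [286.5, 209.1]), 'red': ([263, 168, 20, 30, 321], [271.9, 178.5])}
mayo 0.99 [0 0]
must 0.99 [0 0]
redcap 1.0 [0 0]
scene {'yel': ([281, 178, 23, 9, 132], [291.8, 182.5]), 'red': ([287, 158, 16, 10, 102], [294.1, 162.5])} {'yel': ([281, 178, 23, 9, 121], [291.5, 182.7]), 'red': ([288, 159, 13, 9, 85], [293.4, 162.4])}
mayo 0.94 [0 0]
must 0.99 [0 0]
redcap 0.99 [0 0]
[ 0.19169085  0.28964602 -0.09240996]
```

All the bottles are back within a pixel of their starting positions, and the arm is clear.

```bash
python3 -c "
from rig import job; print(job.close_job())"
```

```text
the job is handed in; nothing more can be done
None
```

The job is handed in at 54 s, with no verdict returned: the salt stood upright in the tray ring when last seen, each bottle is back upright in its own well (same pixel positions as at the start), and the arm is clear; I viewed 16 pictures, two over the limit of 14.

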